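Purge the hand filler and index it over the open jar

ROBOT

A 6-joint arm with a two-finger parallel gripper is mounted at the origin on the work surface. World frame = base frame: x ahead of the robot, y to its left, z up, the work surface at z = 0. Lengths are in m, angles in rad, forces in N, time in s.
With the tool pointing down it reaches from about 0.35 to 0.925 m from the base axis. Payload 6.4 kg.
Tool frame: the origin (TCP) lies at the very end of the fingers, on their centre line; the grasp point (between the pads) lies 19 mm behind it; z points along the fingers, x is the direction in which the jaws open and shut, and the axes are right-handed (so a half turn about z gives the same grasp; the last joint's range is limited). The gripper opens to 94 mm and grips with 3 to 60 N. Pads are 16 mm wide; open, the fingers measure 119 mm over their backs; the gripper's body (75 mm by 177 mm) begins 78 mm behind the grasp point.
Start: joints at [1.032, 0.245, 1.558, -0, 1.339, -0.174], TCP at [0.232, 0.607, 0.205] pointing down, gripper open.
Joint ranges: [-3.13, 3.13], [-1.02, 2.26], [0.13, 2.54], [-0.95, 4.09], [0.21, 2.88], [-2.74, 2.74]. Speed limits (rad/s): [2.57, 2.57, 3.14, 3.14, 3.14, 3.14].

INTERFACE

Orientations are given as [roll, pitch, yaw] about the fixed x, y, z axes, in that order (R = Rz(yaw) Ry(pitch) Rx(roll)).
In Python, from cell import monitor, imaging, arm gives the robot as it stands.
- The arm moves only by the shell command python3 -m creep 'ROWS' [OPENING] [FORCE]. ROWS is JSON, a list of rows, each a list of 2 entries, a list of its own where there are three numbers: the shift along the tool's x, y, z as a fraction of full scale, then the turn about the tool's z as a fraction of full scale. In form: [[[x, y, z], yaw], ...]. A call has 1 to 5 rows; each row is the pose to reach, as a shift and turn from the pose commanded when the call began, along the tool's axes at that moment; what a row does not reach only later rows make up. Full scale, the value 1, is 500 mm for a shift and 90 degrees for a turn. A row lasts 1/12 s, in which the tool goes at most 41.7 mm and 7.16 degrees, less where a joint would pass 70% of its speed; a pose out of reach is approached as far as the arm can. A call with a number of a shift or a turn outside -1 to 1 is refused whole. A call with a gripper value outside its range is refused whole. OPENING is the closure, from -1 (fully open) to 1 (shut), so that 0 is half open, set as the call begins (- or left out, the last holds). The fingers move at their own pace and stop on an object; FORCE is the grip in N (left out, the last holds). Time passes only in rows, so rows that repeat a pose let the fingers close. It gives the time, the measured TCP pose, the force and the opening at its end, in the units of the state.
- monitor.get_obs(): the state, without advancing time (a new reading comes with each control period).
- imaging.snapshot(name): name is "scene" or "top" or "wrist"; returns a dict with "image" (384x512x3 uint8, red, green, blue), "range_z" (384x512 float32, m along the optical axis (not along the pixel's ray), 0 where there is no reading), "K" (3x3 intrinsics, pixels), "D" ([k1, k2, p1, p2, k3] as OpenCV has them; the pictures are not rectified), "R" (3x3) and "t" (3): a world point X has camera coordinates R X + t; the wrist camera has in their place "T_tool_cam" (4x4, takes a point from camera to tool coordinates, whose origin is the TCP and whose axes are the tool frame's). Camera axes: x right, y down, z forward; pixel columns grow to the right and rows downward; lengths in m; the calibration is good to about 2 mm. A picture is of the moment at which its call begins: read the wrist's pose just before it.
- arm.finish_job(): hands the job in, once; it reports no verdict.
The state is a dict: "time_s": time; "joint_pos": joint angles; "joint_vel": joint speeds; "joint_efforts": joint torques, N m; "tool_pos": TCP position; "tcp_rot": TCP orientation; "ft_force": force on the tool from outside, world axes, zero at the start; "moment": the same for the moment, N m; "grip_width": opening from 0.0 (shut) to 1.0 (fully open).
Only numpy, scipy, OpenCV 4.12 (cv2) and the standard library are available. Lean on these libraries where they do the work, as an engineer would, in place of code of your own. Each camera call takes 0.05 s, during which the arm holds its last target.

TASK

The hand filler stands over the steel drip cup: blow its nozzle clear with three full strokes of the hand lever, each down to the stop and all the way up again. Then pull the lock plunger up, slide the filler one hole along its rail so that the nozzle is over the open jar next to the cup, and press the plunger fully home in that hole. The program finishes while the gripper still holds the plunger pressed fully home (it springs up if let go); do not shift the containers standing under the rail.

Things in the scene. Friction and masses are not known exactly. Their poses are not given: they have to be found in the camera images.
- rail: fixed filling stand: base plate 220 x 460 x 12 mm and, on two posts, a level aluminium beam 40 mm wide along its y axis, top at 170 mm, with five slot holes 70 mm apart (y = -140 to 140 mm, 11 mm long). Origin on the table under the beam's middle; x points across the beam, away from the robot, to the row of containers (x = 95 mm, one under each hole). Place and turn vary
- carriage (a joint): position of the filler's grey slide block (64 mm across, 62 mm along the beam, top 19 mm above it) along the beam, m towards the stand's +y; holes at 0, +-0.07, +-0.14; it starts locked at 0, over the drip cup. It slides with about 2 N of friction and stays where left; with the pin in a hole it has only 1.5 mm of play each way
- plunger (a joint): height of the sprung lock plunger on the slide block, m, positive up: 0 = fully home, at a firm stop. Let go in a hole it rests at 0.006 (locking, not home); above 0.015 the 8 mm round-tipped pin is clear and the block slides; 0.022 = end of travel. 800 N/m both ways from rest: 5 N presses it home, 11 N pulls to 0.020. Let go between holes it rides on the beam at 0.015
- knob (a point): centre of the plunger's black round knob, 30 mm diameter, 24 mm tall, upright, on top of the slide block; moves with block and plunger. Its centre is 228 mm above the table at rest, 222 mm with the plunger home (its underside then 9 mm above the 22 mm wide guide bush). Free space beside it down to the block's top at 189 mm
- lever (a joint): angle of the pump's hand lever on the slide block, rad: 0 = fully up (its spring returns it there by itself), 0.6 = fully down at the stop. Level hinge along the beam, 42 mm to the robot's side of the beam's middle, 165 mm high; the lever points to the robot, 0.3 rad above level when up, 0.3 rad below when down. 4 N at the pad when up, 10 N when down
- lever_pad (a point): middle of the top face of the flat black pad at the end of the hand lever: pad 46 mm long, 44 mm wide along the beam, 12 mm thick, 125 mm from the lever's hinge; its top is 208 mm above the table when up and 134 mm when fully down. Press it from above; it rides with the slide block
- nozzle (a point): tip of the filler's downward steel nozzle, 8 mm diameter, 114 mm above the table, carried by the slide block 95 mm beyond the beam's middle, under a clear pump barrel
- jar_mouth (a point): centre of the mouth of the open, empty glass jar: 60 mm diameter, 78 mm tall, no lid, standing on the base plate under the hole next to the middle one, on either side from run to run (its mouth is 90 mm above the table)
- drip_cup_rim (a point): centre of the mouth of the steel drip cup, 56 mm diameter, 50 mm tall, under the middle hole
- lidded_a_center (a point): mid-height of a lidded glass jar with white lid, 62 mm diameter, 80 mm tall, on the other side of the drip cup from the open jar
- lidded_b_center (a point): mid-height of another lidded glass jar of the same size, at the -y end of the row
- phial_center (a point): mid-height of a small amber bottle, 48 mm diameter, 78 mm tall, at the +y end of the row
Things that resemble listed ones, but are neither listed nor needed, are in the scene too. Leave any blue look-alike of the part that bears jar_mouth alone.

How it is judged:
On the way, in this order (a step that is already met when the one before it is completed fails the run):
1. the hand lever is pressed fully down, first stroke (value of joint lever above 0.5 rad), for 0.05 s.
2. the hand lever is fully up again after the first stroke (value of joint lever below 0.08 rad), for 0.05 s.
3. the hand lever is pressed fully down, second stroke (value of joint lever above 0.5 rad), for 0.05 s.
4. the hand lever is fully up again after the second stroke (value of joint lever below 0.08 rad), for 0.05 s.
5. the hand lever is pressed fully down, third stroke (value of joint lever above 0.5 rad), for 0.05 s.
6. the hand lever is fully up again after the third stroke (value of joint lever below 0.08 rad), for 0.05 s.
7. the plunger is pulled up until the pin is clear of the hole, the filler still at the cup (value of joint plunger above 0.0152 m and horizontal distance between nozzle and jar_mouth above 0.055 m), for 0.05 s.
8. the filler is slid more than a third of the way to the open jar with the pin out (value of joint plunger above 0.012 m and horizontal distance between nozzle and jar_mouth below 0.045 m), for 0.05 s.
At the end, for the whole second after the job is handed in: the nozzle is within 10 mm of being centred over the open jar, the plunger is home (within 2.5 mm of its stop) in that hole and held there by the gripper's fingers (more than 2 N), the hand lever is fully up (under 0.1 rad) and the jar stands upright (horizontal distance between nozzle and jar_mouth below 0.01 m and value of joint plunger below 0.0025 m and contact force between the fingers and plunger above 2 N and value of joint lever below 0.1 rad and angle between jar_mouth's own z axis and vertical below 0.1 rad); the arm keeps its last pose, push and grip.
It fails at once if the open jar is shifted by more than 15 mm (distance of jar_mouth from where it was at the start of the episode above 0.015 m).
It fails at once if the lidded jar beside the drip cup is shifted by more than 15 mm (distance of lidded_a_center from where it was at the start of the episode above 0.015 m).
It fails at once if the lidded jar at the end of the row is shifted by more than 15 mm (distance of lidded_b_center from where it was at the start of the episode above 0.015 m).
It fails at once if the drip cup is shifted by more than 15 mm (distance of drip_cup_rim from where it was at the start of the episode above 0.015 m).
It fails at once if the small bottle is shifted by more than 15 mm (distance of phial_center from where it was at the start of the episode above 0.015 m).
It also fails if it takes over 54 s, if anything falls off the work surface, if the arm or the gripper's body presses on something with over 40 N, if the wrist force passes 120 N, or if a joint passes its speed limit or range.

## Working session

There is one attempt and no reset: what is moved stays moved. The work goes in short steps, Python scripts to look and compute and a shell command to move; the robot and the scene stay as the last step left them, time stands still between calls to the robot, and variables do not carry over. Pictures are saved under pics/ and viewed, and the job is handed in when it is done.

```bash
ls; mkdir -p pics; python3 - <<'E'
from cell import monitor, imaging, arm
import cv2,numpy as np
print(monitor.get_obs())
for n in ["scene","top","wrist"]:
    s=imaging.snapshot(n); np.savez("pics/"+n+"0.npz",**s)
    cv2.imwrite(f"pics/{n}0.png",s["image"][:,:,::-1]); print(n,s["K"].tolist(),s["D"])
    print(s.get("R"),s.get("t"),s.get("T_tool_cam"))
E
```

```text
pics
{'time_s': 0.0, 'joint_pos': array([ 1.03190564e+00,  2.45808030e-01,  1.55899077e+00, -3.18081079e-06,
        1.33869063e+00, -1.74118833e-01]), 'joint_vel': array([-9.76586478e-04,  8.38818705e-05,  1.44182912e-04,  5.21580533e-05,
       -1.15204764e-03,  7.90214049e-04]), 'joint_efforts': array([ 1.95392313e-04, -4.15831017e+01, -3.14604771e+01,  6.85951137e-02,
        3.31752689e-02, -1.61021708e-04]), 'tool_pos': array([0.23157635, 0.60671417, 0.20436172]), 'tcp_rot': array([-3.14126710e+00,  1.86863222e-03,  1.20602551e+00]), 'ft_force': array([-0.90294048, -0.87925847,  0.54051559]), 'moment': array([-0.00679724, -0.00190331,  0.00396954]), 'grip_width': 1.0006645739645557}
scene [[362.5355658077268, 0.0, 253.5343460610113], [0.0, 362.5355658077268, 194.15865030095424], [0.0, 0.0, 1.0]] [-0.08070506  0.          0.          0.          0.        ]
[[ 0.59432783  0.80411797  0.01298957]
 [ 0.68475088 -0.49750026 -0.53255021]
 [-0.42177087  0.32540403 -0.84629874]] [-0.42313354 -0.34879374  1.08421744] None
top [[493.1631304524973, 0.0, 252.68856314171995], [0.0, 493.1631304524973, 191.48196296513248], [0.0, 0.0, 1.0]] [-0.12815731  0.          0.          0.          0.        ]
[[-0.01470413 -0.99981074 -0.01273877]
 [-0.99081971  0.01628184 -0.13420582]
 [ 0.13438783  0.01064845 -0.9908716 ]] [0.04064728 0.66151286 0.82735524] None
wrist [[300.7001395387994, 0.0, 259.64592617437967], [0.0, 300.7001395387994, 193.57730369868287], [0.0, 0.0, 1.0]] [-0.05008487  0.          0.          0.          0.        ]
None None [[ 9.99998762e-01  1.47284080e-03 -5.54161849e-04 -6.54675321e-04]
 [-1.25906525e-03  9.60088997e-01  2.79691854e-01 -8.17618770e-02]
 [ 9.43986268e-04 -2.79690810e-01  9.60089662e-01 -1.78977711e-01]
 [ 0.00000000e+00  0.00000000e+00  0.00000000e+00  1.00000000e+00]]
```

View pics/scene0.png

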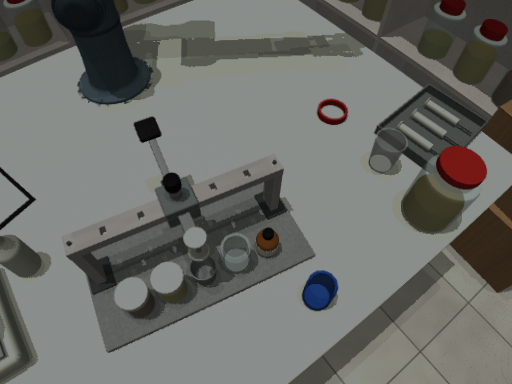

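View pics/top0.png

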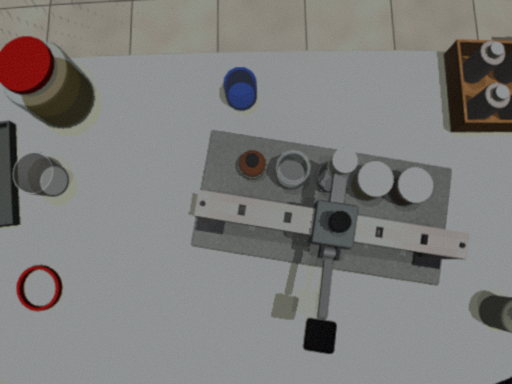

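The open jar stands on the +y side, between the cup and the amber bottle (top view (293,168)). In the top view the knob is near (340,222) and the pad near (320,336). Next I'll enlarge a crop.

```bash
cat > h.py <<'E'
import numpy as np,cv2
def ray(s,u,v,z):
    K,D,R,t=[np.asarray(s[k],float) for k in("K","D","R","t")]
    p=cv2.undistortPoints(np.array([[[u,v]]],float),K,D)[0,0]
    d=R.T@np.array([p[0],p[1],1]); c=-R.T@t
    return c+d*(z-c[2])/d[2]
def proj(s,X):
    R=np.asarray(s["R"],float)
    return cv2.projectPoints(np.array([X],float),cv2.Rodrigues(R)[0],np.asarray(s["t"],float),s["K"],s["D"])[0].ravel()
E
python3 - <<'E'
import cv2,numpy as np
a=cv2.imread("pics/top0.png")[130:370,190:480]
cv2.imwrite("pics/topc.png",cv2.resize(a,None,fx=2.5,fy=2.5,interpolation=cv2.INTER_CUBIC))
a=cv2.imread("pics/scene0.png")[100:340,60:320]
cv2.imwrite("pics/scenec.png",cv2.resize(a,None,fx=2.5,fy=2.5,interpolation=cv2.INTER_CUBIC))
E
```

```text
(no output)
```

View pics/topc.png

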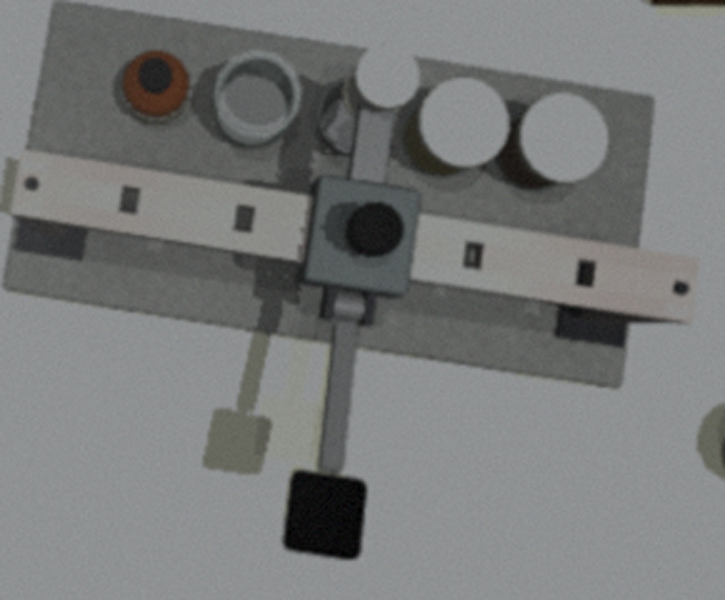

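View pics/scenec.png

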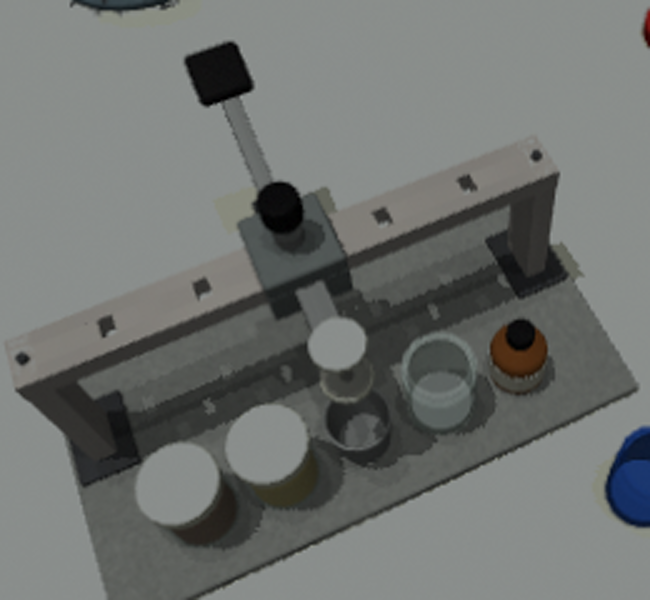

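```bash
python3 - <<'E'
from h import *
s=dict(np.load("pics/top0.npz")); c=dict(np.load("pics/scene0.npz"))
f=lambda u,v,z:ray(s,u/2.5+190-.3,v/2.5+130-.3,z)
g=lambda u,v,z:ray(c,u/2.5+60-.3,v/2.5+100-.3,z)
H=[(130,200),(244,218),(473,255),(586,273)]
P=np.array([f(*h,.17) for h in H]);print("holes",P, np.linalg.norm(np.diff(P,axis=0),axis=1))
G=np.array([g(*h,.17) for h in [(466,184),(382,216),(202,287),(107,326)]]);print("scene holes",G)
d=(P[0]-P[3])/np.linalg.norm(P[0]-P[3]);y=np.arctan2(-d[0],d[1]);print("mid",P.mean(0),G.mean(0),"yaw",y)
d=(G[0]-G[3]);print("yaw2",np.arctan2(-d[0],d[1]))
print("knob",f(375,228,.240),g(279,198,.240))
print("pad",f(326,513,.208),g(219,72,.208))
o=P.mean(0);R=np.array([[np.cos(y),-np.sin(y)],[np.sin(y),np.cos(y)]])
print("pad pred",o[:2]+R@[-42-125*np.cos(.3),0]/np.array(1000.))
print("jar",f(258,97,.09),o[:2]+R@[.095,.07])
E
```

```text
holes [[ 0.61768471  0.04595395  0.17      ]
 [ 0.60571253 -0.02241955  0.17      ]
 [ 0.58089237 -0.16005149  0.17      ]
 [ 0.56848326 -0.22911973  0.17      ]] [0.06941375 0.13985203 0.07017413]
scene holes [[ 0.61846605  0.04861344  0.17      ]
 [ 0.60531777 -0.01956415  0.17      ]
 [ 0.580435   -0.15743733  0.17      ]
 [ 0.56897931 -0.22673387  0.17      ]]
mid [ 0.59319322 -0.0914092   0.17      ] [ 0.59329953 -0.08878048  0.17      ] yaw -0.17699473353782416
yaw2 -0.17782635716817013
knob [ 0.59324494 -0.08959621  0.24      ] [ 0.59503844 -0.08788866  0.24      ]
pad [ 0.43633428 -0.06255501  0.208     ] [ 0.43928586 -0.06060859  0.208     ]
pad pred [ 0.43429793 -0.06298817]
jar [ 0.69394798 -0.03854717  0.09      ] [ 0.6990341  -0.03922964]
```

```bash
python3 -m creep '[[[-0.1,0.1,-0.15],-0.08],[[-0.3,0.25,-0.15],-0.12],[[-0.3,0.25,-0.15],-0.12],[[-0.3,0.25,-0.15],-0.12],[[-0.3,0.25,-0.15],-0.12]]' 1 30
```

```text
time_s: 0.57
tool_pos: [0.2933, 0.4263, 0.279]
tcp_rot: [-3.141, 0.0, 1.395]
ft_force: [1.4, 0.1, 0.2]
grip_width: 0.677
```

```bash
cat > go.py <<'E'
import sys
from scipy.spatial.transform import Rotation as Ro
import numpy as np
from cell import monitor
o=monitor.get_obs();R=Ro.from_euler("xyz",o["tcp_rot"])
t=np.array([float(a) for a in sys.argv[1:4]])
print(o["time_s"],o["tool_pos"],o["tcp_rot"],"frac",(R.inv().apply(t-o["tool_pos"])/.5).round(4))
E
python3 go.py 0.436 -0.062 0.24
```

```text
0.5667 [0.29329663 0.42627053 0.27897226] [-3.14140642e+00  4.81477847e-04  1.39531711e+00] frac [-0.9117  0.4515  0.0783]
```

```bash
python3 -m creep '[[[-0.9,0.43,0],0],[[-0.9,0.43,0],0],[[-0.9,0.43,0],0],[[-0.9,0.43,0],0],[[-0.9,0.43,0],0]]'; python3 -m creep '[[[-0.5,0.24,0],0],[[-0.5,0.24,0],0],[[-0.5,0.24,0],0],[[-0.5,0.24,0],0],[[-0.5,0.24,0],0]]';python3 go.py 0.436 -0.062 0.24
```

```text
time_s: 0.98
tool_pos: [0.3486, 0.2254, 0.2787]
tcp_rot: [3.141, -0.0, 1.395]
ft_force: [-0.2, 0.1, -0.3]
grip_width: 0.325
time_s: 1.4
tool_pos: [0.4045, 0.0245, 0.2789]
tcp_rot: [3.141, -0.0, 1.394]
ft_force: [0.8, 0.1, -0.5]
grip_width: 0.006
1.4 [0.40449527 0.02449687 0.2789499 ] [ 3.14074553e+00 -8.12718112e-05  1.39425554e+00] frac [-0.1592  0.0923  0.078 ]
```

```bash
python3 -m creep '[[[-0.16,0.092,0],0],[[-0.16,0.092,0],0],[[-0.16,0.092,0.06],0],[[-0.16,0.092,0.08],0],[[-0.16,0.092,0.08],0]]';python3 go.py 0.436 -0.062 0.24; python3 - <<'E'
from cell import imaging
import cv2
a=cv2.imread
s=imaging.snapshot("scene")["image"][:,:,::-1][60:260,60:320];cv2.imwrite("pics/s1.png",cv2.resize(s,None,fx=3,fy=3,interpolation=cv2.INTER_CUBIC))
E
```

```text
time_s: 1.82
tool_pos: [0.4338, -0.0597, 0.2354]
tcp_rot: [-3.134, -0.002, 1.393]
ft_force: [0.4, 0.3, -0.4]
grip_width: 0.007
1.8167 [ 0.43379661 -0.05973511  0.23543131] [-3.13448872e+00 -1.86214097e-03  1.39307756e+00] frac [-0.0037  0.0051 -0.0092]
```

View pics/s1.png

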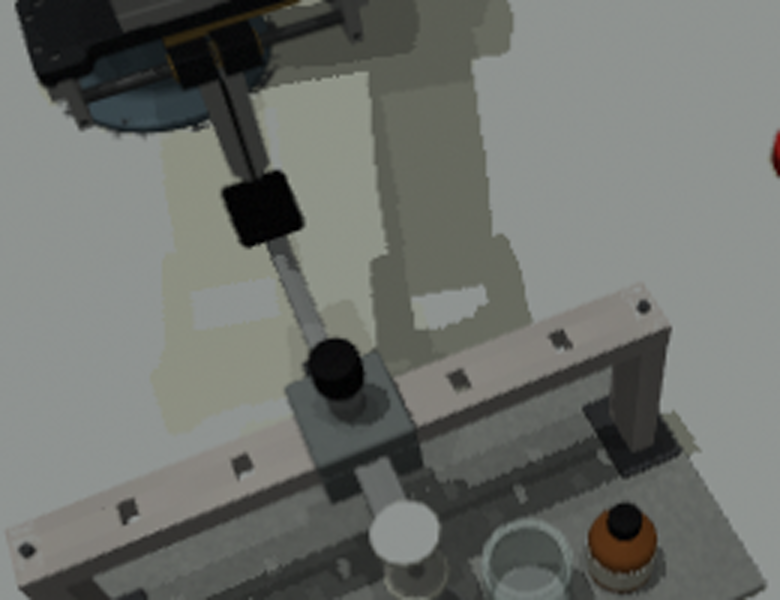

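The shut fingers are right above the pad (crop ~(255,175)), so I'll press the first stroke.

```bash
python3 -m creep '[[[0,0.004,0.04],0],[[0,0.004,0.08],0],[[0,0.004,0.12],0],[[0,0.004,0.15],0],[[0,0.004,0.17],0]]';python3 -m creep '[[[0,0,0.01],0],[[0,0,0.02],0],[[0,0,0.02],0],[[0,0,0.02],0]]';python3 go.py 0.436 -0.062 0.137
```

```text
time_s: 2.28
tool_pos: [0.438, -0.0596, 0.1552]
tcp_rot: [3.141, 0.001, 1.397]
ft_force: [-4.4, -0.0, 9.7]
grip_width: 0.0
time_s: 2.62
tool_pos: [0.439, -0.0598, 0.147]
tcp_rot: [3.139, 0.001, 1.397]
ft_force: [-4.3, 1.5, 9.5]
grip_width: 0.007
2.6167 [ 0.43900998 -0.05981308  0.14701309] [3.13878769e+00 1.15858131e-03 1.39746491e+00] frac [-0.0053 -0.0052  0.02  ]
```

```bash
python3 -m creep '[[[0,0,0.01],0],[[0,0,0.02],0],[[0,0,0.028],0],[[0,0,0.028],0]]'; python3 - <<'E'
from cell import imaging
import cv2
s=imaging.snapshot("scene")["image"][:,:,::-1][60:260,60:320];cv2.imwrite("pics/s2.png",cv2.resize(s,None,fx=3,fy=3,interpolation=cv2.INTER_CUBIC))
E
```

```text
time_s: 2.95
tool_pos: [0.4411, -0.0604, 0.1367]
tcp_rot: [3.135, 0.001, 1.398]
ft_force: [-9.0, 3.5, 26.2]
grip_width: 0.001
```

View pics/s2.png

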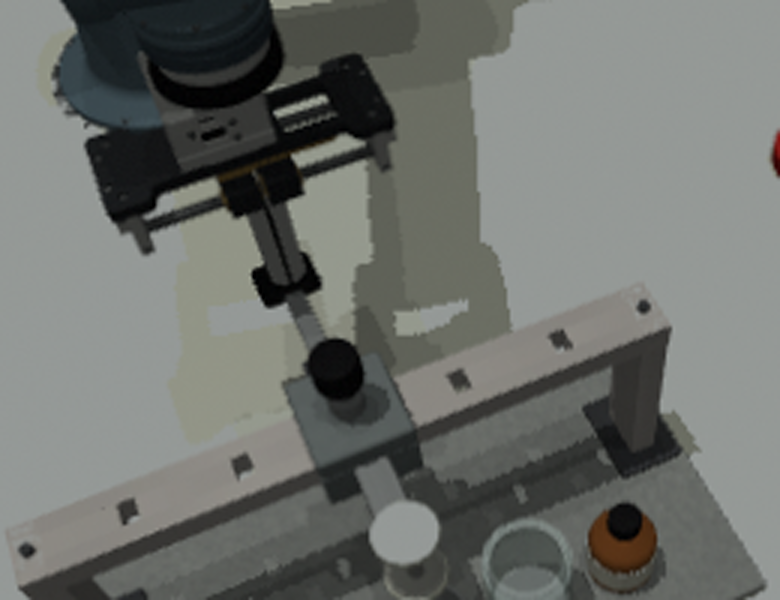

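The pad is fully down and the force has risen to 26 N, which is the stop. Back up, then stroke 2.

```bash
python3 -m creep '[[[0,0,-0.06],0],[[0,0,-0.12],0],[[0,0,-0.18],0],[[0,0,-0.21],0],[[0,0,-0.21],0]]'; python3 -m creep '[[[0,0,0],0],[[0,0,0],0],[[0,0,0],0]]';  python3 - <<'E'
from cell import imaging
import cv2
s=imaging.snapshot("scene")["image"][:,:,::-1][60:260,60:320];cv2.imwrite("pics/s3.png",cv2.resize(s,None,fx=3,fy=3,interpolation=cv2.INTER_CUBIC))
E
```

```text
time_s: 3.42
tool_pos: [0.4404, -0.0602, 0.2408]
tcp_rot: [3.131, 0.002, 1.397]
ft_force: [0.6, -1.1, 0.1]
grip_width: 0.003
time_s: 3.67
tool_pos: [0.4369, -0.0598, 0.2333]
tcp_rot: [-3.139, -0.001, 1.395]
ft_force: [-0.3, -0.0, 0.2]
grip_width: 0.006
```

View pics/s3.png

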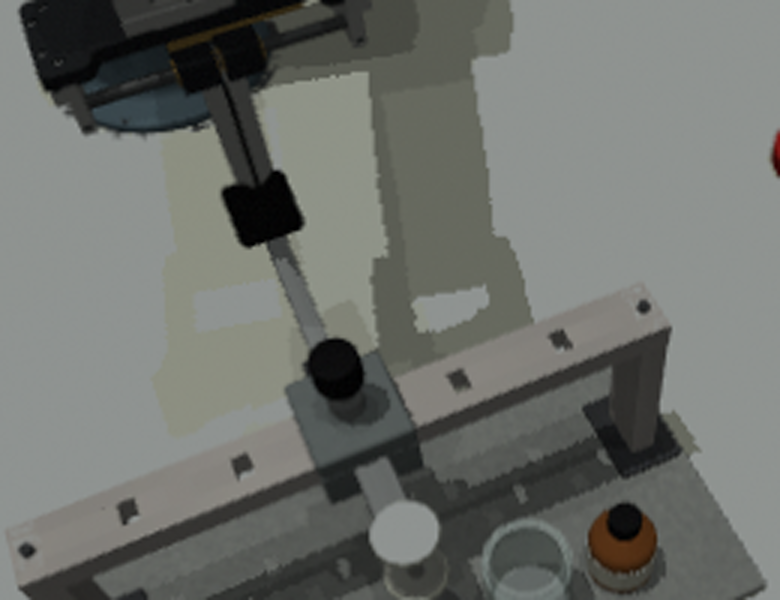

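The lever is fully up again. Strokes 2 and 3 follow.

```bash
D='';python3 -m creep '[[[0,0,0.04],0],[[0,0,0.08],0],[[0,0,0.12],0],[[0,0,0.16],0],[[0,0,0.18],0]]';python3 -m creep '[[[0,0,0.01],0],[[0,0,0.022],0],[[0,0,0.028],0],[[0,0,0.028],0],[[0,0,0.028],0]]'
```

```text
time_s: 4.13
tool_pos: [0.438, -0.0607, 0.1438]
tcp_rot: [3.141, -0.0, 1.394]
ft_force: [0.4, 0.3, 10.9]
grip_width: 0.005
time_s: 4.55
tool_pos: [0.4399, -0.0615, 0.136]
tcp_rot: [3.139, 0.001, 1.395]
ft_force: [-10.0, 3.2, 32.7]
grip_width: 0.004
```

```bash
python3 -m creep '[[[0,0,-0.06],0],[[0,0,-0.12],0],[[0,0,-0.18],0],[[0,0,-0.21],0],[[0,0,-0.21],0]]'; python3 -m creep '[[[0,0,0],0],[[0,0,0],0],[[0,0,0],0]]'; python3 -m creep '[[[0,0,0.04],0],[[0,0,0.08],0],[[0,0,0.12],0],[[0,0,0.16],0],[[0,0,0.18],0]]';python3 -m creep '[[[0,0,0.01],0],[[0,0,0.022],0],[[0,0,0.029],0],[[0,0,0.029],0],[[0,0,0.029],0]]'
```

```text
time_s: 4.97
tool_pos: [0.4395, -0.0613, 0.2391]
tcp_rot: [3.136, 0.001, 1.395]
ft_force: [0.4, 0.1, 0.5]
grip_width: 0.007
time_s: 5.22
tool_pos: [0.4367, -0.0602, 0.2334]
tcp_rot: [-3.137, -0.001, 1.394]
ft_force: [-0.0, 1.3, -0.5]
grip_width: 0.005
time_s: 5.63
tool_pos: [0.4376, -0.0606, 0.1442]
tcp_rot: [-3.141, -0.0, 1.394]
ft_force: [1.1, 1.0, 10.9]
grip_width: 0.004
time_s: 6.05
tool_pos: [0.4396, -0.0614, 0.136]
tcp_rot: [3.139, 0.001, 1.395]
ft_force: [-10.7, 3.6, 32.1]
grip_width: 0.0
```

```bash
python3 -m creep '[[[0,0,-0.06],0],[[0,0,-0.12],0],[[0,0,-0.18],0],[[0,0,-0.24],0],[[0,0,-0.3],0]]'; python3 -m creep '[[[0,0,-0.02],0],[[0,0,-0.02],0],[[0,0,-0.02],0]]' -1;  python3 - <<'E'
from cell import imaging
import cv2
s=imaging.snapshot("scene")["image"][:,:,::-1][60:260,60:320];cv2.imwrite("pics/s4.png",cv2.resize(s,None,fx=3,fy=3,interpolation=cv2.INTER_CUBIC))
E
python3 go.py 0.594 -0.089 0.3
```

```text
time_s: 6.47
tool_pos: [0.437, -0.0603, 0.2811]
tcp_rot: [-3.139, -0.001, 1.394]
ft_force: [1.1, 0.0, -0.4]
grip_width: 0.006
time_s: 6.72
tool_pos: [0.4373, -0.0605, 0.2895]
tcp_rot: [-3.139, -0.001, 1.394]
ft_force: [0.3, 0.5, -0.5]
grip_width: 0.183
6.7667 [ 0.43688766 -0.06028548  0.2886074 ] [-3.13739617e+00 -9.42059661e-04  1.39443562e+00] frac [-0.0014  0.3193 -0.0241]
```

View pics/s4.png

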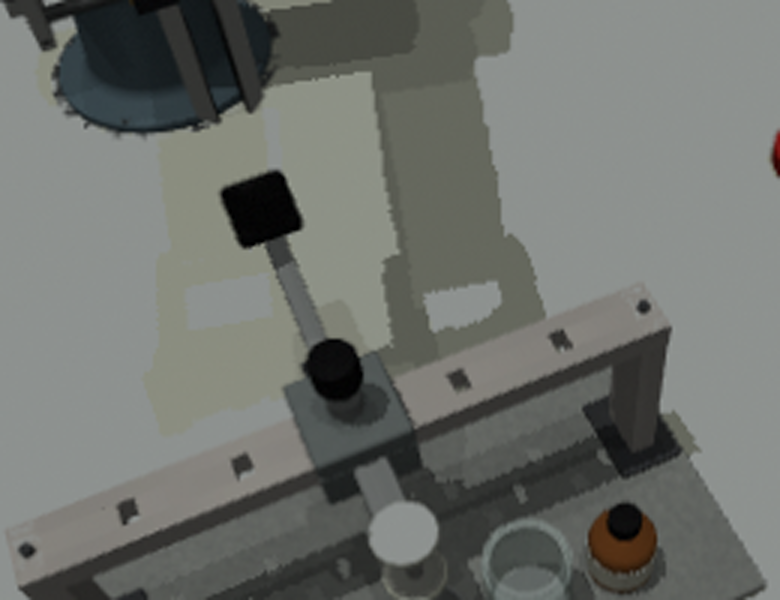

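The lever is up and clear. Now I'll move over the knob while the gripper opens.

```bash
python3 -m creep '[[[0,0.08,0],0],[[0,0.16,0],0],[[0,0.24,0],0],[[0,0.3,0],0],[[0,0.318,0],0]]';python3 -m creep '[[[0,0,0],0],[[0,0,0],0],[[0,0,0],0]]' -1;  python3 - <<'E'
from cell import imaging,monitor
import cv2,numpy as np
o=monitor.get_obs();print(o["tool_pos"])
s=imaging.snapshot("wrist");np.savez("pics/w1.npz",tp=o["tool_pos"],tr=o["tcp_rot"],**s);cv2.imwrite("pics/w1.png",cv2.resize(s["image"][:,:,::-1],None,fx=1.5,fy=1.5))
E
```

```text
time_s: 7.18
tool_pos: [0.5958, -0.0888, 0.2868]
tcp_rot: [-3.136, -0.001, 1.394]
ft_force: [0.7, 0.1, -0.8]
grip_width: 0.576
time_s: 7.43
tool_pos: [0.593, -0.0882, 0.2904]
tcp_rot: [-3.14, -0.0, 1.394]
ft_force: [-0.2, 0.4, -0.7]
grip_width: 0.795
[ 0.5929832  -0.08815214  0.29041399]
```

View pics/w1.png

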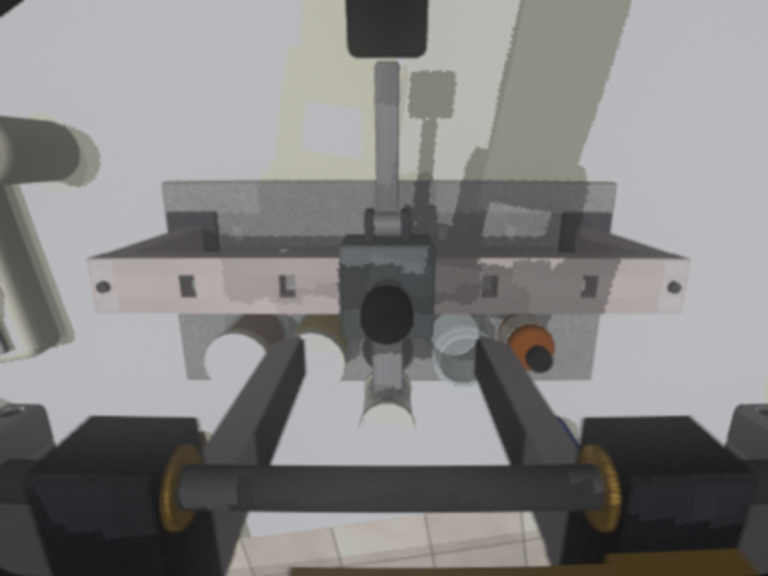

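```bash
python3 - <<'E'
import numpy as np,cv2
from scipy.spatial.transform import Rotation as Ro
s=dict(np.load("pics/w1.npz"));R=Ro.from_euler("xyz",s["tr"]).as_matrix();T=s["T_tool_cam"]
def at(u,v,z):
    p=cv2.undistortPoints(np.array([[[u/1.5,v/1.5]]]),s["K"],s["D"])[0,0]
    M=R@T[:3,:3];c=R@T[:3,3]+s["tp"];d=M@[p[0],p[1],1];X=c+d*(z-c[2])/d[2]
    return X,R.T@(X-s["tp"])
print("knob",at(386,311,.240))
for h in [(188,286),(288,286),(490,286),(590,286)]:print(at(*h,.17))
print(at(388,415,.24)); 
d=s["range_z"]
for u,v in [(386,311),(388,415),(388,370),(390,30)]:
    z=d[int(v/1.5),int(u/1.5)];p=cv2.undistortPoints(np.array([[[u/1.5,v/1.5]]]),s["K"],s["D"])[0,0]
    print(z,R@(T@[p[0]*z,p[1]*z,z,1])[:3]+s["tp"])
E
python3 go.py .5945 -.0888 .209
```

```text
knob (array([ 0.58892719, -0.09005366,  0.24      ]), array([-0.00259844, -0.00355732,  0.05042054]))
(array([ 0.57026823, -0.22745864,  0.17      ]), array([-0.14116687,  0.00231544,  0.12036758]))
(array([ 0.58250737, -0.15830979,  0.17      ]), array([-0.07094327,  0.00223632,  0.12038862]))
(array([ 0.60679152, -0.02083336,  0.17      ]), array([0.06866133, 0.00203104, 0.12043054]))
(array([0.61896748, 0.0482353 , 0.17      ]), array([0.13879489, 0.00190379, 0.12045165]))
(array([ 0.65160448, -0.10010972,  0.24      ]), array([-0.00150515,  0.05991201,  0.0502921 ]))
0.2413257 [ 0.58866786 -0.09000076  0.24078013]
0.30940682 [ 0.67816538 -0.1050059   0.19613061]
0.3262832 [ 0.65615436 -0.10118512  0.1721098 ]
0.2355734 [ 0.44611214 -0.06264457  0.2048332 ]
7.4833 [ 0.59310071 -0.08818554  0.29101874] [-3.14065330e+00 -1.14279332e-04  1.39449681e+00] frac [-0.0007  0.0031  0.164 ]
```

```bash
python3 -m creep '[[[-0.002,0,0.06],0],[[-0.002,0,0.1],0],[[-0.002,0,0.14],0],[[-0.002,0,0.164],0],[[-0.002,0,0.164],0]]' -1;python3 -m creep '[[[0,0,0],0],[[0,0,0],0],[[0,0,0],0],[[0,0,0],0],[[0,0,0],0]]' 0.6 40
python3 -m creep '[[[0,0,0],0],[[0,0,0],0],[[0,0,0],0],[[0,0,0],0],[[0,0,0],0]]' 1 40
```

```text
time_s: 7.9
tool_pos: [0.5918, -0.0888, 0.2065]
tcp_rot: [-3.136, -0.001, 1.394]
ft_force: [-0.6, 0.0, -0.5]
grip_width: 1.002
time_s: 8.32
tool_pos: [0.5947, -0.0897, 0.2104]
tcp_rot: [3.14, 0.0, 1.395]
ft_force: [0.0, -0.0, -0.1]
grip_width: 0.683
time_s: 8.73
tool_pos: [0.5942, -0.0896, 0.2094]
tcp_rot: [-3.142, 0.0, 1.395]
ft_force: [-0.7, -3.0, 0.3]
grip_width: 0.326
```

Gripped: the opening is 30.6 mm, matching the knob. Pull up.

```bash
python3 -m creep '[[[0,0,0],0],[[0,0,0],0],[[0,0,-0.01],0],[[0,0,-0.02],0],[[0,0,-0.028],0]]';python3 -m creep '[[[0,0,0],0],[[0,0,0],0],[[0,0,0],0]]'
```

```text
time_s: 9.15
tool_pos: [0.594, -0.0896, 0.2225]
tcp_rot: [-3.141, 0.0, 1.394]
ft_force: [4.8, -2.9, -11.4]
grip_width: 0.31
time_s: 9.4
tool_pos: [0.594, -0.0896, 0.2222]
tcp_rot: [-3.141, 0.0, 1.394]
ft_force: [5.0, -2.9, -10.4]
grip_width: 0.313
```

```bash
python3 -m creep '[[[0.02,0,0],0],[[0.045,0,0],0],[[0.07,0,0],0],[[0.095,0,0],0],[[0.12,0,0],0]]';python3 -m creep '[[[0.01,0,0],0],[[0.02,0,0],0],[[0.02,0,0],0],[[0.02,0,0],0],[[0.02,0,0],0]]'; python3 go.py 0.6064 -.0207 .222;  python3 - <<'E'
from cell import imaging
import cv2,numpy as np
for n in("scene","top"):
    s=imaging.snapshot(n);cv2.imwrite(f"pics/{n}5.png",cv2.resize(s["image"][:,:,::-1][130:310,110:370] if n=="scene" else s["image"][:,:,::-1][100:300,190:480],None,fx=2.7,fy=2.7))
E
```

```text
time_s: 9.82
tool_pos: [0.6045, -0.0308, 0.2222]
tcp_rot: [-3.141, 0.002, 1.394]
ft_force: [4.1, -5.1, -10.3]
grip_width: 0.316
time_s: 10.23
tool_pos: [0.6065, -0.0197, 0.2221]
tcp_rot: [-3.141, -0.002, 1.395]
ft_force: [5.8, 0.8, -9.2]
grip_width: 0.309
10.2333 [ 0.60652173 -0.01969929  0.22214995] [-3.14112200e+00 -1.77422938e-03  1.39480689e+00] frac [-0.002   0.0001  0.0003]
```

View pics/scene5.png

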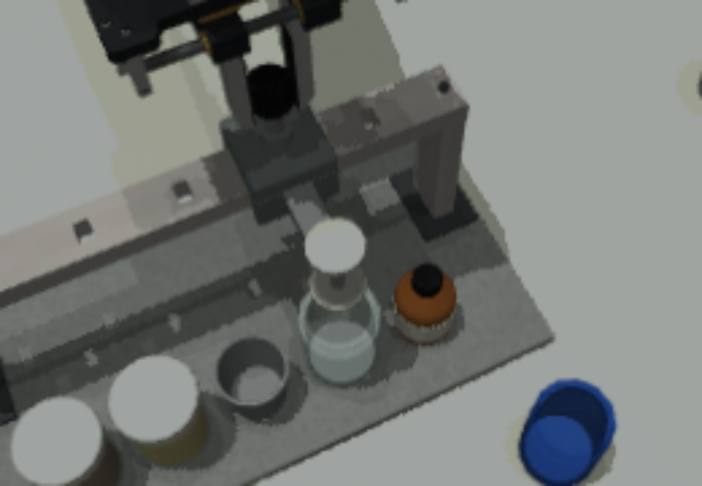

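View pics/top5.png

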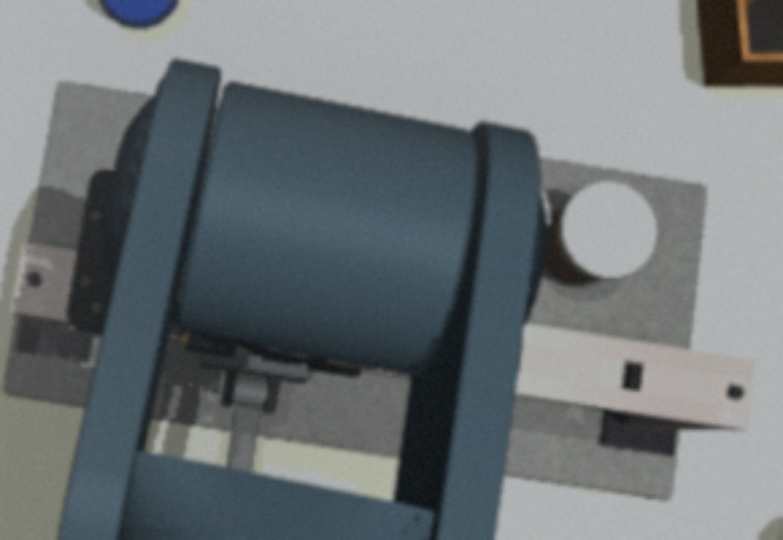

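The nozzle is above the open jar (scene crop (335,290)). Lower the plunger in steps.

```bash
python3 -m creep '[[[-0.0015,0,0.004],0],[[-0.0015,0,0.01],0],[[-0.0015,0,0.016],0],[[-0.0015,0,0.022],0],[[-0.0015,0,0.026],0]]';python3 -m creep '[[[0,0,0],0],[[0,0,0],0]]'
```

```text
time_s: 10.75
tool_pos: [0.6064, -0.021, 0.2109]
tcp_rot: [3.141, -0.001, 1.395]
ft_force: [0.7, 2.3, -0.5]
grip_width: 0.313
time_s: 10.92
tool_pos: [0.6064, -0.0213, 0.2111]
tcp_rot: [3.141, -0.0, 1.395]
ft_force: [0.6, 1.9, -1.9]
grip_width: 0.314
```

The plunger is at about 8 mm, below the 15 mm riding height, so the pin is in the hole. Press home.

```bash
python3 -m creep '[[[0,0,0.006],0],[[0,0,0.012],0],[[0,0,0.018],0],[[0,0,0.022],0],[[0,0,0.022],0]]';python3 -m creep '[[[0,0,0.003],0],[[0,0,0.003],0],[[0,0,0.003],0]]'
```

```text
time_s: 11.33
tool_pos: [0.6067, -0.0214, 0.2032]
tcp_rot: [3.141, 0.0, 1.395]
ft_force: [-8.7, 3.2, 14.9]
grip_width: 0.312
time_s: 11.58
tool_pos: [0.6068, -0.0214, 0.2031]
tcp_rot: [3.14, 0.001, 1.395]
ft_force: [-11.0, 3.1, 21.5]
grip_width: 0.313
```

```bash
python3 -m creep '[[[0,0,0],0],[[0,0,0],0],[[0,0,0],0],[[0,0,0],0]]'; python3 - <<'E'
from cell import imaging
import cv2,numpy as np
s=imaging.snapshot("scene");cv2.imwrite("pics/s6.png",cv2.resize(s["image"][:,:,::-1][80:310,80:340],None,fx=2.5,fy=2.5))
E
```

```text
time_s: 11.92
tool_pos: [0.6068, -0.0214, 0.2031]
tcp_rot: [3.14, 0.001, 1.395]
ft_force: [-10.9, 2.8, 20.7]
grip_width: 0.313
```

View pics/s6.png

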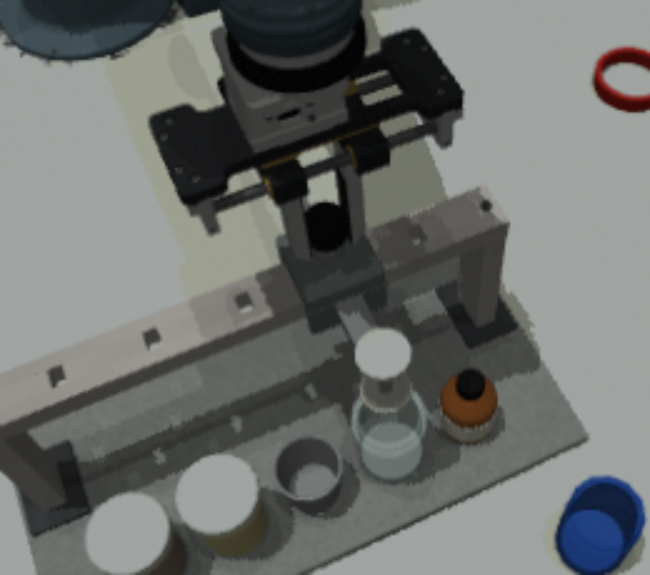

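The pin is home and the containers are undisturbed. The lever is hidden here, so I'll check it with the wrist camera.

```bash
python3 - <<'E'
from cell import imaging
import cv2
s=imaging.snapshot("wrist");cv2.imwrite("pics/w6.png",s["image"][:,:,::-1])
E
```

```text
(no output)
```

View pics/w6.png

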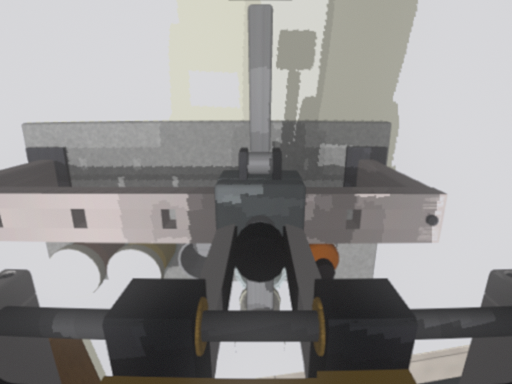

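The lever arm (260,10–150) is up and free with nothing touching it, and the pad is just out of frame at the top. Handing in.

```bash
python3 -c "
from cell import arm,monitor
print(arm.finish_job());o=monitor.get_obs();print(o['time_s'],o['tool_pos'],o['ft_force'])"
```

```text
the job is handed in; nothing more can be done
None
the job is handed in; nothing more can be done
```

I handed the job in at about 12 s with the gripper still holding the plunger pressed home in the open jar's hole. No verdict was reported.

- **Lever strokes:** I pressed the lever to its stop three times. The force rose to 26–33 N with the fingertips at 136 mm. I released it fully after each stroke; pictures after strokes 1 and 3 show it up.
- **Unlock and slide:** I gripped the knob at 30.6 mm opening and pulled the plunger to about 19 mm, which took 10.4 N (the spring rate predicts the same). I then slid the filler about 70 mm over the open jar.
- **Plunger home:** The knob ended 6.3 mm below its rest height, against the expected 6 mm, with about 21 N of downward push against the firm stop.
- **Sideways force:** About 11 N of sideways force on the wrist remained at the end, well under the 120 N limit.
- **Last pictures:** The nozzle is over the open jar, and the jar is upright. The containers show no visible shift.
- **Not fully seen:** In the last wrist picture the lever arm is up and untouched, but its pad was just out of frame. I judged the nozzle's centring by eye and from the 70 mm slide into the hole, not by a separate measurement.

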